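Roll two bottles up the loading ramp into their seats

ROBOT

A 6-joint arm with a two-finger parallel gripper is mounted at the origin on a cart in front of the work surface, level with it; the furniture and walls round the work are solid. World frame = base frame: x ahead of the robot, y to its left, z up, the work surface at z = 0. Lengths are in mm, angles in rad, forces in N, time in s.
With the tool pointing down it reaches from about 350 to 800 mm from the base axis. Payload 7.3 kg.
Tool frame: the origin (TCP) lies between the finger pads; the fingertips stand tips_ahead ahead of it and the grasp point (between the pads) lies 2 mm behind it (tips_ahead is the distance from the TCP to the fingertips, in mm); y points along the fingers, z is the direction in which the jaws open and shut, and the axes are right-handed (so a half turn about y gives the same grasp; the last joint's range is limited). The gripper opens to 85 mm and grips with 20 to 120 N. Pads are 22 mm wide; open, the fingers measure 114 mm over their backs; the gripper's body (76 mm by 85 mm) begins 54 mm behind the grasp point. The pads swing forward as they close: fully open they stand 13 mm farther back than shut.
Start: joints at [1.023, 0.342, 1.524, -0, 1.275, -0.146], TCP at [205.301, 483.212, 248.322] pointing down, gripper open.
Joint ranges: [-2.53, 2.53], [-0.77, 2.02], [0.04, 2.7], [-1, 4.14], [0.28, 2.66], [-3.11, 3.11]. Speed limits (rad/s): [2.57, 2.57, 3.14, 3.14, 3.14, 3.14].

INTERFACE

Orientations are given as a unit quaternion [w, x, y, z].
In Python, from station import * gives the robot as it stands. The module is installed in compiled form; this text tells all that it offers.
- The arm moves only by the shell command python3 -m inch 'ROWS' [OPENING] [FORCE]. ROWS is JSON, a list that holds one entry, the list of rows, each a list of 4 numbers: the shift along the tool's x, y, z in m, then the turn about the tool's y in rad. In form: [[[x, y, z, yaw], ...]]. A call has 1 to 5 rows; each row shifts and turns the commanded pose from where the row before left it, along the tool's axes as they then stand; what a row does not reach is not made up. A row lasts 1/10 s, in which the tool goes at most 50 mm and 8.59 degrees, less where a joint would pass 70% of its speed; a pose out of reach is approached as far as the arm can. A call with a gripper value outside its range is refused whole. OPENING is the finger opening in m, from 0 to 0.0854, set as the call begins (- or left out, the last holds). The fingers move at their own pace and stop on an object; FORCE is the grip in N (left out, the last holds). Time passes only in rows, so rows that do not move let the fingers close. It gives the time, the measured TCP pose, the force and the opening at its end, in the units of the state.
- get_state(): the state, without advancing time (a new reading comes with each control period).
- snapshot(name): name is "scene" or "top"; returns a dict with "image" (400x640x3 uint8, blue, green, red), "mtx" (3x3 intrinsics, pixels), "k1" (the pictures are not rectified: a ray, as slopes to the right and down, at radius r is drawn at 1 + k1 r^2 times it, then the intrinsics apply), "rvec" (rotation vector, rad) and "tvec" (3), from world to camera coordinates, as OpenCV has them. Camera axes: x right, y down, z forward; pixel columns grow to the right and rows downward; lengths in mm; the calibration is good to about 2 mm. A picture is of the moment at which its call begins. There is no depth.
- job_done(): hands the job in, once; it reports no verdict.
The state is a dict: "clock": time; "qpos": joint angles; "dq": joint speeds; "joint_torque": joint torques, N m; "tool_pos": TCP position; "tool_rot": TCP orientation; "contact_force": force on the tool from outside, world axes, zero at the start; "wrist_torque": the same for the moment, N m; "gripper_width": opening from 0.0 (shut) to 1.0 (fully open).
Only numpy, scipy, OpenCV 4.12 (cv2) and the standard library are available. Lean on these libraries where they do the work, as an engineer would, in place of code of your own. Each camera call takes 0.05 s, during which the arm holds its last target.

TASK

Two small bottles lie on their sides at the foot of the sloped two-lane loading ramp. With the fingertips, gently push each one up its lane until it drops into the recessed seat in front of the end stop, where it cannot roll back. Do not pinch or lift the bottles, and leave the things standing around undisturbed.

Things in the scene. Friction and masses are not known exactly. Their poses are not given: they have to be found in the camera images.
- deck (a point): Middle of the deck (upper face) of the fixed aluminium loading ramp, 38 mm above the worktop. x = uphill along the deck (8 degrees up from level), y = across it, to the left when looking uphill, z = square off the deck. Deck from x = -100 to 58 mm, seats beyond; two lanes 80 mm wide with centre lines at y = +42.5 and -42.5 mm; walls beside and between them 5 mm thick, rising 20 mm above the deck.
- ramp: The ramp, origin on the worktop under the deck's middle, level, x uphill. In deck x: each lane's foot has two white stops (x -94 to -86 mm, 18 mm high, each 20 mm across) with a 40 mm gap between, through which a finger can reach the bottle; at x = 58 mm the deck steps down 4 mm into a flat grey recess, the seat; the white end stop, 30 mm high, has its face at x = 86 mm.
- seat_left (a point): Where the axis of a seated bottle lies (deck x = 69 mm, 12 mm above the deck plane), on the left lane's centre line; axes level, x uphill. Bottles roll freely on the deck: one let go short of the step rolls back to the foot; once its axis is more than about 3 mm past the step it drops into the seat by itself and stays.
- seat_right (a point): The same for the right lane (deck y = -42.5 mm).
- vial_mid (a point): Clear small bottle with a light cap, 35 to 70 g, lying across one of the lanes at the foot; body 32 mm in diameter and 65 mm long, cap 18 mm in diameter, 75 mm in all. The point is on its axis half-way along the body, 32.5 mm from its bottom; z = along its axis towards the cap. Starts with its axis at deck x = about -70 mm.
- brown_mid (a point): Dark brown small bottle with a dark cap, 35 to 70 g, lying across the other lane at the foot; body 33 mm in diameter and 61 mm long, cap 18 mm in diameter, 72 mm in all. The point is on its axis half-way along the body, 30.5 mm from its bottom; z = along its axis towards the cap. Starts with its axis at deck x = about -70 mm.
- vial: The clear bottle itself; origin at the centre of its bottom.
- brown: The brown bottle itself; origin at the centre of its bottom.
- cup_low: Bystander: low specimen cup with a screw lid, 41 mm in diameter, 39 mm high, standing left of the ramp; origin under its centre.
- dish: Bystander: flat petri dish, 57 mm in diameter, 15 mm high, right of the ramp; origin under its centre.
- blue_cap: Bystander: standing reagent bottle, 45 mm in diameter, 122 mm high, on the right near the large machine; origin under its centre.
- cup_a: Bystander: large specimen cup with a screw lid, 62 mm in diameter, 65 mm high, on the right near the large machine; origin under its centre.
Mind the look-alikes: they are no part of the job. What is shaped like the vial but blue or green is not meant.

How it is judged (in metres and radians):
At the end, for the whole second after the job is handed in: Each bottle lies at rest across its lane down in the recessed seat: its axis 64 to 75 mm uphill of the deck's middle, 9 to 15 mm (brown: 9.5 to 15.5 mm) above the deck plane and within 0.15 rad of square across the lane (x of vial_mid in the frame of deck between 0.064 and 0.075 m and z of vial_mid in the frame of deck between 0.009 and 0.015 m and angle between the z axis of each of vial_mid, brown_mid and the y axis of deck, either way round below 0.15 rad and linear speed of each of vial, brown below 0.02 m/s and x of brown_mid in the frame of deck between 0.064 and 0.075 m and z of brown_mid in the frame of deck between 0.0095 and 0.0155 m); the robot touches nothing.
It fails at once if a bottle is lifted off the ramp (its axis more than 30 mm above the deck) (z of any of vial_mid, brown_mid in the frame of deck above 0.03 m).
It fails at once if a bottle leaves the ramp (z of any of vial_mid, brown_mid in the frame of deck below 0.005 m).
It fails at once if a bottle is pinched or pressed hard by the fingers (over 15 N) (contact force between the fingers and vial above 15 N or contact force between the fingers and brown above 15 N).
It fails at once if a bystander (low cup, petri dish, reagent bottle, large cup) is pushed aside by over 15 mm (distance of any of cup_low, dish, blue_cap, cup_a from where it was at the start of the episode above 0.015 m).
It also fails if it takes over 51 s, if anything falls off the work surface, if the arm or the gripper's body presses on something with over 40 N, if the wrist force passes 120 N, or if a joint passes its speed limit or range.

## Working session

There is one attempt and no reset: what is moved stays moved. The work goes in short steps, Python scripts to look and compute and a shell command to move; the robot and the scene stay as the last step left them, time stands still between calls to the robot, and variables do not carry over. Pictures are saved under pics/ and viewed, and the job is handed in when it is done.

```bash
mkdir -p pics
python3 - <<'E'
from station import *
import cv2
s=get_state(); print(s)
for n in("scene","top"):
    d=snapshot(n); cv2.imwrite(f"pics/{n}0.png",d["image"]); print(n,d["mtx"],d["k1"],d["rvec"],d["tvec"])
E
```

```text
{'clock': 0.0, 'qpos': array([ 1.02298276e+00,  3.42716541e-01,  1.52501053e+00, -3.17629857e-05,
        1.27540147e+00, -1.46010956e-01]), 'dq': array([-0.00107456,  0.00133603, -0.0007976 , -0.00119722, -0.0017734 ,
       -0.00055452]), 'joint_torque': array([ 1.11670579e-03, -4.33675325e+01, -2.46015018e+01, -6.04165234e-05,
        7.73952459e-03,  3.04803564e-05]), 'tool_pos': array([205.11229765, 482.86793452, 247.6314147 ]), 'tool_rot': array([-0.69237095,  0.6933996 , -0.14127626,  0.14092721]), 'contact_force': array([-0.09380728, -0.39192231, -0.35047521]), 'wrist_torque': array([0.02362814, 0.02775336, 0.0266793 ]), 'gripper_width': 0.9999763394698004}
scene [[426.80674152   0.         309.01481663]
 [  0.         426.80674152 197.30279785]
 [  0.           0.           1.        ]] -0.039401303412267275 [ 2.29062661 -0.99418135  0.37363316] [-408.36857692  270.33603963  844.9949567 ]
top [[482.80354682   0.         318.41529078]
 [  0.         482.80354682 198.42018224]
 [  0.           0.           1.        ]] -0.12142623241362395 [ 2.13850565 -2.11687615  0.1323066 ] [-77.03341565 525.40457764 988.99311536]
```

View pics/scene0.png

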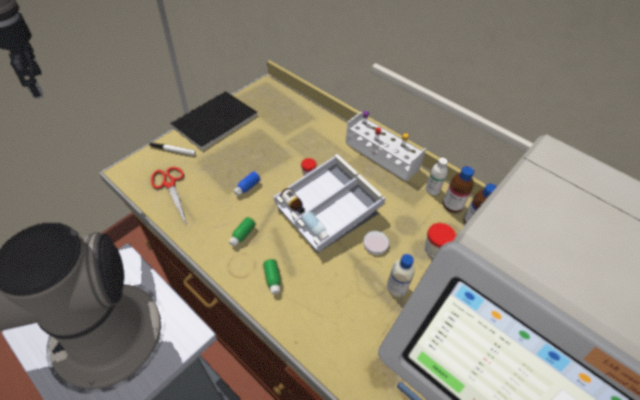

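View pics/top0.png

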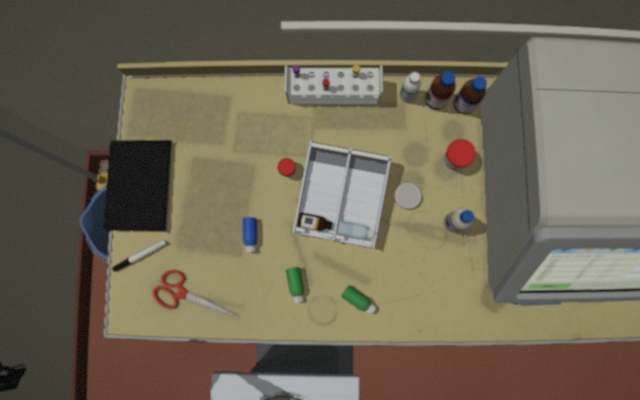

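```bash
cat > h.py <<'E'
import cv2,numpy as np
from scipy.spatial.transform import Rotation as R
def cam(d): return d["mtx"],np.array([d["k1"],0,0,0,0.]),np.array(d["rvec"],float),np.array(d["tvec"],float)
def proj(d,P):
    K,D,r,t=cam(d); return cv2.projectPoints(np.atleast_2d(np.array(P,float)),r,t,K,D)[0].reshape(-1,2)
def onplane(d,uv,z):
    K,D,r,t=cam(d); Rm=cv2.Rodrigues(r)[0]
    n=cv2.undistortPoints(np.array(uv,float).reshape(-1,1,2),K,D).reshape(-1,2)
    o=-Rm.T@t.ravel(); out=[]
    for a in n:
        v=Rm.T@np.array([a[0],a[1],1]); out.append(o+v*(z-o[2])/v[2])
    return np.array(out)
def crop(d,x0,y0,x1,y1,s,name):
    cv2.imwrite(name,cv2.resize(d["image"][y0:y1,x0:x1],None,fx=s,fy=s,interpolation=cv2.INTER_CUBIC))
E
python3 - <<'E'
from station import *
from h import *
d=snapshot("top"); crop(d,280,130,410,260,4.6,"pics/tc.png")
d=snapshot("scene"); crop(d,260,145,400,255,5.4,"pics/sc.png")
E
```

```text
(no output)
```

View pics/tc.png

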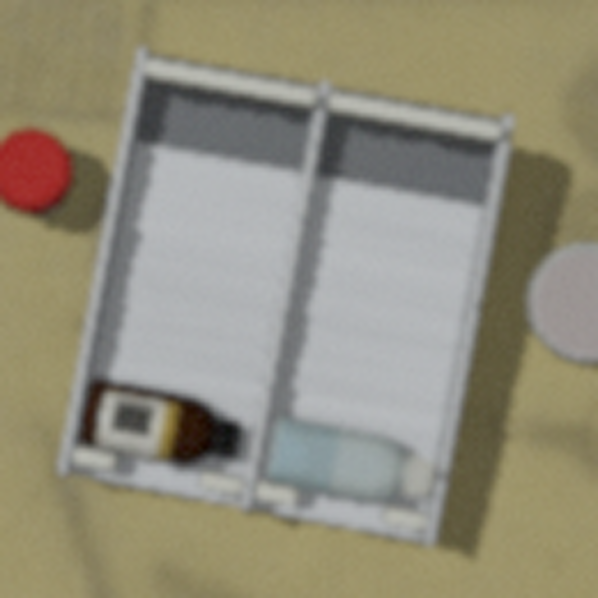

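View pics/sc.png

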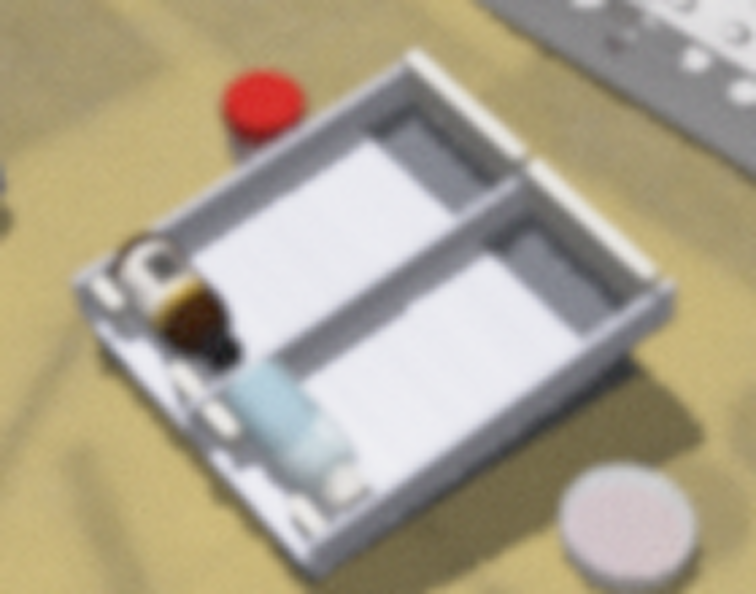

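```bash
cat >> h.py <<'E'
def deckT(p):  # x,y,yaw -> R,t
    return (R.from_euler('z',p[2])*R.from_euler('y',-np.radians(8))).as_matrix(), np.array([p[0],p[1],38.])
def d2w(p,P):
    Rm,t=deckT(p); return np.atleast_2d(P)@Rm.T+t
def w2d(p,P):
    Rm,t=deckT(p); return (np.atleast_2d(P)-t)@Rm
E
python3 - <<'E'
from station import *
from h import *
from scipy.optimize import least_squares
dt=snapshot("top"); ds=snapshot("scene")
M=np.array([[-90,72.5,18],[-90,12.5,18],[-90,-12.5,18],[-90,-72.5,18],[58,2.5,0],[58,-82.5,0]])
ut=np.array([(95,460),(222,482),(276,493),(405,518),(303,169),(483,203)])/4.6+[280,130]
us=np.array([(108,293),(187,382),(222,420),(307,518)])/5.4+[260,145]
Ms=M[:4]
def f(p): return np.r_[(proj(dt,d2w(p,M))-ut).ravel(),(proj(ds,d2w(p,Ms))-us).ravel()]
r=least_squares(f,[500,0,0.0]); p=r.x; print(p,np.round(r.fun.reshape(-1,2),1))
np.save("ramp.npy",p)
# bottles: axis height in deck 16
Rm,t=deckT(p)
def ondeck(d,uv,z):
    K,D,rv,tv=cam(d);Rc=cv2.Rodrigues(rv)[0];o=w2d(p,-Rc.T@tv)[0]
    n=cv2.undistortPoints(np.array(uv,float).reshape(-1,1,2),K,D).reshape(-1,2)
    out=[]
    for a in n:
        v=Rm.T@(Rc.T@[a[0],a[1],1]); out.append(o+v*(z-o[2])/v[2])
    return np.array(out)
ends=np.array([(90,417),(240,440),(268,455),(432,475)])/4.6+[280,130]
print(ondeck(dt,ends,16.2).round(1))
# overlay
im=cv2.resize(dt["image"][130:260,280:410],None,fx=4.6,fy=4.6)
for x,y,z in [(-90,72.5,18),(-90,-72.5,18),(58,42.5,0),(58,-42.5,0),(86,42.5,30),(86,-42.5,30),(-100,85,20),(-100,-85,20),(-100,42.5,0),(-100,-42.5,0)]:
    u=((proj(dt,d2w(p,[x,y,z]))[0]-[280,130])*4.6).astype(int); cv2.circle(im,tuple(int(v) for v in u),3,(0,0,255),-1)
cv2.imwrite("pics/ov.png",im)
print(R.from_quat(np.roll(get_state()["tool_rot"],-1)).as_matrix().round(3))
for n,uv,z in (("cup_low",(287,168),39),("dish",(408,196),15),("blue",(466,217),122),("cupa",(460,154),65)): print(n,onplane(dt,uv,z).round(0))
E
```

```text
[ 5.36166654e+02 -1.22598403e+02 -1.73225361e-01] [[ 0.1 -0.2]
 [ 0.5  0.2]
 [ 0.5  0. ]
 [ 0.7 -0.2]
 [ 0.1  0.4]
 [ 0.3  0. ]
 [-0.7 -0.3]
 [-0.5 -0.5]
 [-0.5 -0.5]
 [ 0.  -0.9]]
[[-71.5  78.5  16.2]
 [-69.5   9.   16.2]
 [-73.9  -4.8  16.2]
 [-69.4 -79.8  16.2]]
[[ 0.92  -0.     0.391]
 [-0.391 -0.     0.92 ]
 [-0.    -1.    -0.   ]]
cup_low [[592.  -3.  39.]]
dish [[ 537. -266.   15.]]
blue [[ 479. -363.  122.]]
cupa [[ 620. -371.   65.]]
```

View pics/ov.png

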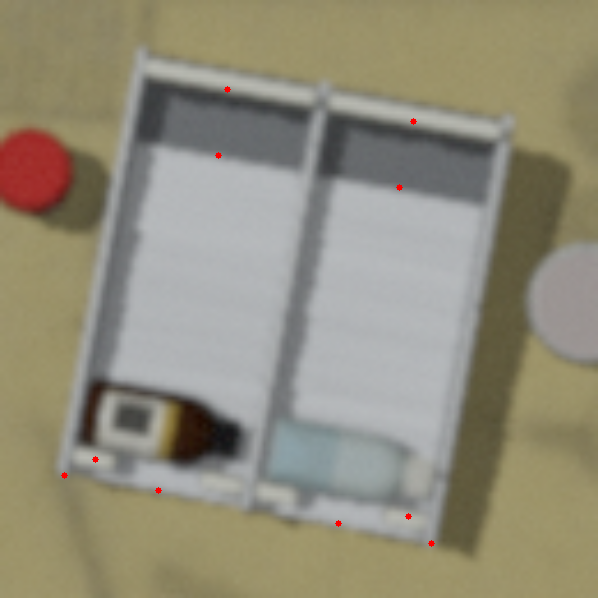

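```bash
cat >> h.py <<'E'
p=np.load("ramp.npy")
def st(s,tips,target=None):
    """tip in deck; target tip deck coords -> shift in tool axes (m)"""
    Rt=R.from_quat(np.roll(s["tool_rot"],-1)).as_matrix(); P=np.array(s["tool_pos"])
    tip=P+Rt[:,1]*tips
    print("clk %.2f TCP"%s["clock"],P.round(1),"tip deck",w2d(p,tip).round(1),"yaw err %.3f"%(np.arctan2(Rt[1,0],Rt[0,0])-p[2]),"F",s["contact_force"].round(2),"w %.3f"%s["gripper_width"])
    if target is not None:
        print(" shift", (Rt.T@(d2w(p,target)[0]-tip)/1000).round(4))
E
python3 - <<'E'
import station
print([ (n,getattr(station,n)) for n in dir(station) if not n.startswith('__')])
E
```

```text
[('PlanningError', <class 'station.PlanningError'>), ('get_state', <function make.<locals>.<lambda> at 0x7f875dcc85e0>), ('job_done', <function connect.<locals>.done at 0x7f875dc3f740>), ('snapshot', <function make.<locals>.drawn_camera at 0x7f875dcc80e0>), ('tips_ahead', 17.0)]
```

```bash
python3 -m inch '[[[0,0,0,-0.115],[0,0,0,-0.115],[0,0,0,0]]]' 0.004 20
```

```text
clock: 0.6
tool_pos: [205.3, 483.2, 248.2]
tool_rot: [-0.705, 0.705, -0.06, 0.06]
contact_force: [0.4, 0.5, 0.4]
gripper_width: 0.513
```

Run:
```python
from station import *
from h import *
s=get_state(); st(s,17,[-115,42.5,50])
```

```text
clk 0.60 TCP [205.3 483.2 248.2] tip deck [[-399.3  539.7  251.3]] yaw err 0.002 F [0.36 0.52 0.38] w 0.513
 shift [ 0.3083  0.1598 -0.4979]
```

```bash
for i in 1 ; do python3 -m inch '[[[0.025,0,-0.041,0],[0.025,0,-0.041,0],[0.025,0,-0.041,0],[0.025,0,-0.041,0],[0.025,0,-0.041,0]]]'; done
python3 -m inch '[[[0.025,0,-0.041,0],[0.025,0,-0.041,0],[0.025,0,-0.041,0],[0.025,0,-0.041,0],[0.025,0,-0.041,0]]]'
python3 - <<'E'
from station import *
from h import *
s=get_state(); st(s,17,[-115,42.5,50])
E
```

```text
clock: 1.1
tool_pos: [293.6, 258.2, 248.4]
tool_rot: [0.705, -0.704, 0.061, -0.062]
contact_force: [0.6, -0.6, 0.2]
gripper_width: 0.045
clock: 1.6
tool_pos: [381.9, 34.5, 248.6]
tool_rot: [0.704, -0.704, 0.062, -0.062]
contact_force: [0.8, 1.0, -0.9]
gripper_width: 0.048
clk 1.60 TCP [381.9  34.5 248.6] tip deck [[-150.4  128.2  216.7]] yaw err -0.002 F [ 0.77  1.05 -0.87] w 0.048
 shift [ 0.0582  0.1602 -0.0856]
```

```bash
python3 -m inch '[[[0.02,0.03,-0.03,0],[0.02,0.03,-0.03,0],[0.016,0.035,-0.025,0],[0,0.04,0,0],[0,0.025,0,0]]]'
python3 -m inch '[[[0,0,0,0],[0,0,0,0]]]'
python3 - <<'E'
from station import *
from h import *
s=get_state(); st(s,17,[-104,42.5,6])
d=snapshot("top"); crop(d,280,130,410,260,4.6,"pics/tc1.png")
d=snapshot("scene"); crop(d,250,145,400,255,5.2,"pics/sc1.png")
E
```

```text
clock: 2.1
tool_pos: [421.3, -57.5, 86.0]
tool_rot: [0.705, -0.704, 0.064, -0.062]
contact_force: [-0.2, 0.9, 0.6]
gripper_width: 0.049
clock: 2.3
tool_pos: [422.4, -56.8, 88.7]
tool_rot: [0.705, -0.704, 0.061, -0.061]
contact_force: [0.3, -0.8, 0.1]
gripper_width: 0.047
clk 2.30 TCP [422.4 -56.8  88.7] tip deck [[-117.5   45.2   50.6]] yaw err -0.000 F [ 0.26 -0.81  0.12] w 0.047
 shift [ 0.0196  0.0422 -0.0027]
```

View pics/tc1.png

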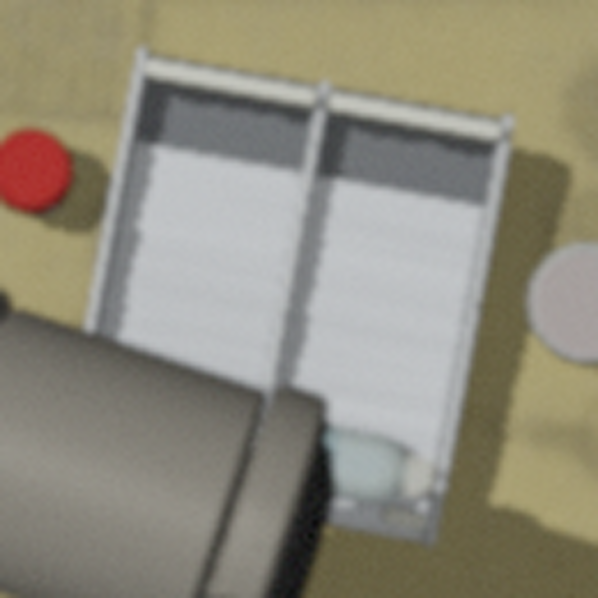

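View pics/sc1.png

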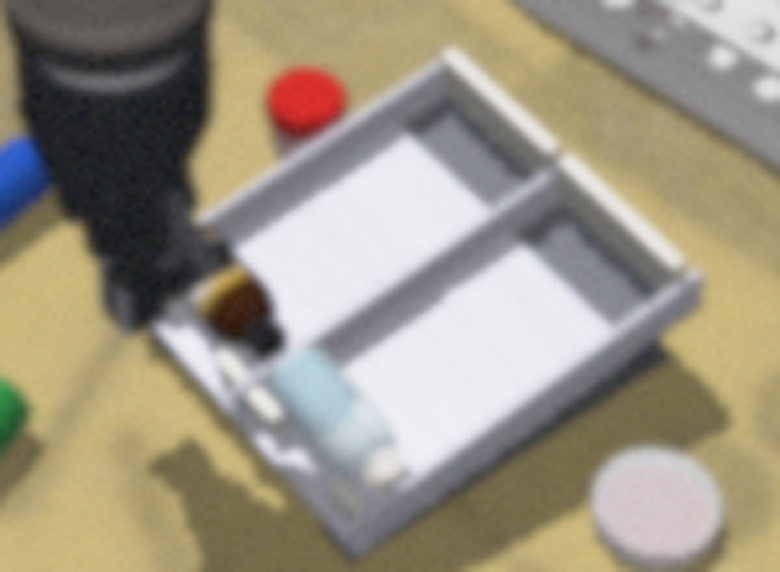

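```bash
python3 -m inch '[[[0.012,0.01,-0.0027,0],[0.004,0.012,0,0],[0,0.01,0,0],[0,0.008,0,0],[0,0,0,0]]]'
python3 - <<'E'
from station import *
from h import *
s=get_state(); st(s,17,[-80,42.5,6])
d=snapshot("scene"); crop(d,250,145,400,255,5.2,"pics/sc2.png")
E
```

```text
clock: 2.9
tool_pos: [436.4, -61.8, 47.3]
tool_rot: [0.705, -0.704, 0.062, -0.06]
contact_force: [-0.0, -0.2, 0.4]
gripper_width: 0.045
clk 2.90 TCP [436.4 -61.8  47.3] tip deck [[-108.8   42.7    7.5]] yaw err 0.001 F [-0.01 -0.23  0.4 ] w 0.045
 shift [ 0.0288 -0.0026 -0.0003]
```

View pics/sc2.png

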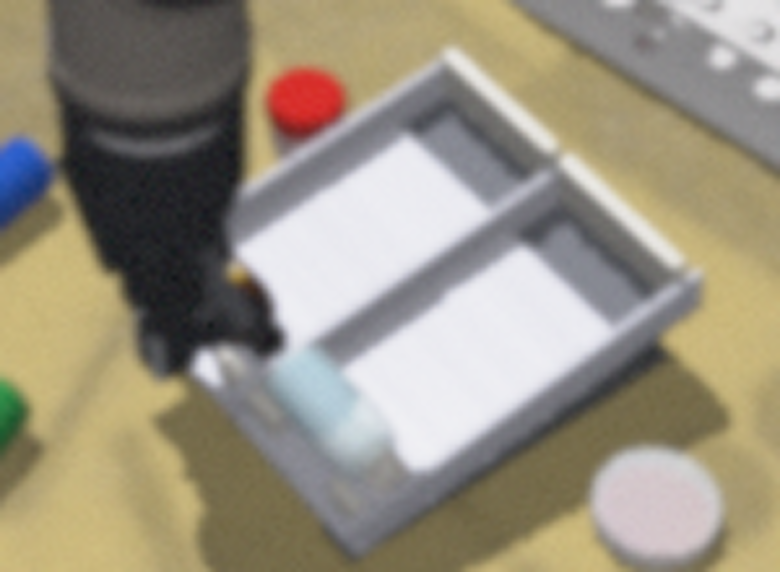

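```bash
python3 -m inch '[[[0.004,-0.0003,0,0],[0.004,-0.0005,0,0],[0.004,-0.0006,0,0],[0.004,-0.0006,0,0],[0.004,-0.0006,0,0]]]'
python3 -m inch '[[[0.004,-0.0006,0,0],[0.004,-0.0006,0,0],[0.004,-0.0006,0,0],[0.004,-0.0006,0,0],[0.004,-0.0006,0,0]]]'
python3 - <<'E'
from station import *
from h import *
s=get_state(); st(s,17,[40,42.5,6])
d=snapshot("scene"); crop(d,250,145,400,255,5.2,"pics/sc3.png")
E
```

```text
clock: 3.45
tool_pos: [457.6, -65.7, 51.1]
tool_rot: [0.705, -0.704, 0.061, -0.061]
contact_force: [-1.1, 0.4, 1.3]
gripper_width: 0.046
clock: 3.95
tool_pos: [477.2, -69.1, 53.9]
tool_rot: [0.705, -0.704, 0.061, -0.061]
contact_force: [-0.8, -0.4, 1.1]
gripper_width: 0.048
clk 3.95 TCP [477.2 -69.1  53.9] tip deck [[-66.8  42.6   8.3]] yaw err 0.001 F [-0.84 -0.43  1.09] w 0.048
 shift [ 0.1061 -0.0126 -0.0002]
```

View pics/sc3.png

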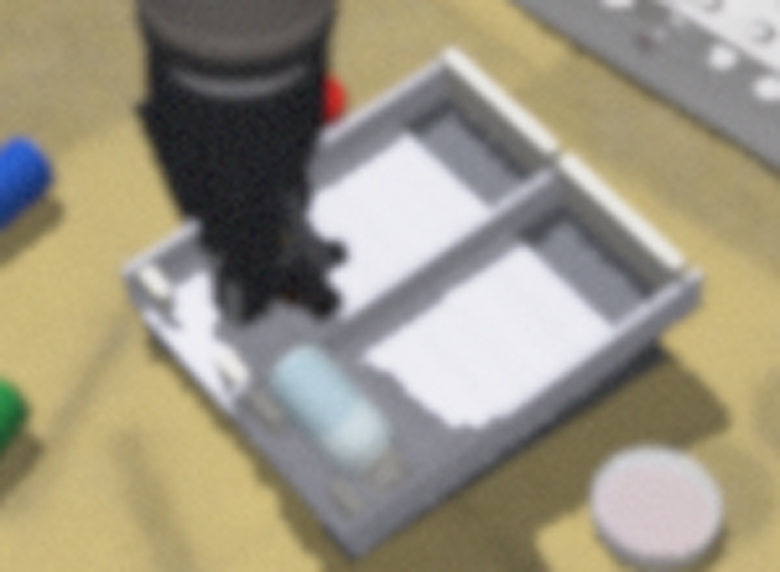

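```bash
python3 -m inch '[[[0.003,-0.0004,0,0],[0.003,-0.0004,0,0],[0.003,-0.0004,0,0],[0.003,-0.0004,0,0],[0.003,-0.0004,0,0]]]' 0.03
python3 - <<'E'
from station import *
from h import *
s=get_state(); st(s,17,[40,42.5,6])
d=snapshot("scene"); crop(d,250,145,400,255,5.2,"pics/sc4.png")
x=w2d(p,np.array(s["tool_pos"]))[0][0]+27+2
print((proj(d,d2w(p,[[x,78,16],[x,9,16]]))-[250,145])*5.2)
E
```

```text
clock: 4.5
tool_pos: [491.9, -71.6, 55.9]
tool_rot: [0.705, -0.704, 0.061, -0.061]
contact_force: [-1.1, 0.0, -0.1]
gripper_width: 0.351
clk 4.50 TCP [491.9 -71.6  55.9] tip deck [[-51.8  42.6   8.2]] yaw err 0.001 F [-1.08  0.01 -0.08] w 0.351
 shift [ 0.0912 -0.0106 -0.0002]
[[266.68946174 193.9441956 ]
 [357.92877768 286.4999241 ]]
```

View pics/sc4.png

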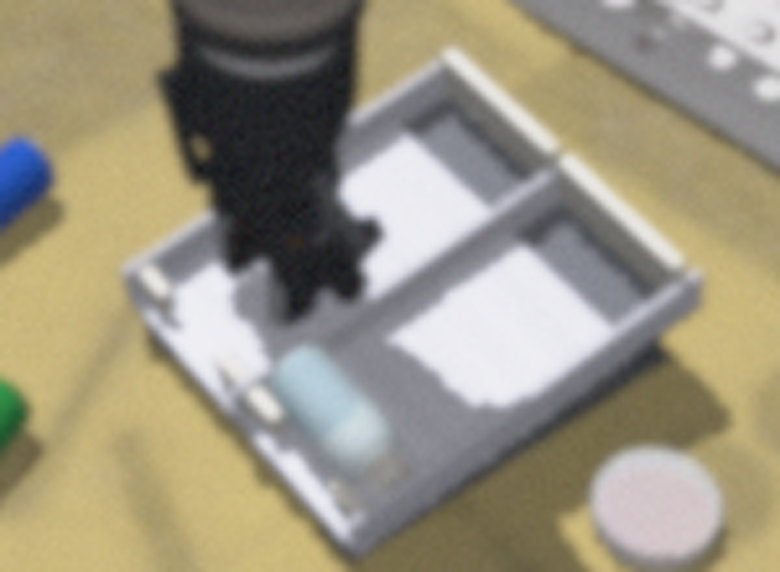

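```bash
python3 -m inch '[[[0.004,-0.0005,0,0],[0.004,-0.0005,0,0],[0.004,-0.0005,0,0],[0.004,-0.0005,0,0],[0.004,-0.0005,0,0]]]'
python3 -m inch '[[[0.004,-0.0005,0,0],[0.004,-0.0005,0,0],[0.004,-0.0005,0,0],[0.004,-0.0005,0,0],[0.004,-0.0005,0,0]]]'
python3 -m inch '[[[0.004,-0.0005,0,0],[0.004,-0.0005,0,0],[0.004,-0.0005,0,0],[0.004,-0.0005,0,0],[0.004,-0.0005,0,0]]]'
python3 - <<'E'
from station import *
from h import *
s=get_state(); st(s,17,[40,42.5,8])
for n in("scene","top"):
    d=snapshot(n); crop(d,*((260,130,400,250) if n=="scene" else (280,130,410,260)),4.6,f"pics/{n}5.png")
    x=w2d(p,np.array(s["tool_pos"]))[0][0]+27+2
    print((proj(d,d2w(p,[[x,78,16],[x,9,16]]))-([260,130] if n=="scene" else [280,130]))*4.6)
E
```

```text
clock: 5.05
tool_pos: [511.8, -75.1, 58.4]
tool_rot: [0.705, -0.704, 0.061, -0.061]
contact_force: [-0.4, 0.3, -0.5]
gripper_width: 0.351
clock: 5.55
tool_pos: [531.4, -78.5, 60.9]
tool_rot: [0.705, -0.704, 0.061, -0.061]
contact_force: [-0.8, -0.3, 0.6]
gripper_width: 0.35
clock: 6.05
tool_pos: [551.1, -81.9, 63.4]
tool_rot: [0.705, -0.704, 0.061, -0.061]
contact_force: [-0.8, -0.8, 1.7]
gripper_width: 0.357
clk 6.05 TCP [551.1 -81.9  63.4] tip deck [[ 8.8 42.7  7.3]] yaw err 0.001 F [-0.81 -0.82  1.65] w 0.357
 shift [ 0.0308 -0.0051 -0.0002]
[[279.6220596  180.08232764]
 [361.97219134 258.56098354]]
[[134.70984502 177.55102065]
 [282.85362064 203.9112991 ]]
```

View pics/scene5.png

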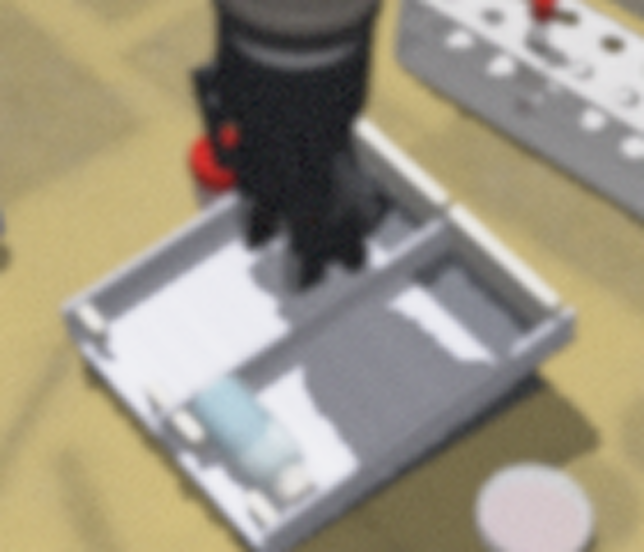

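View pics/top5.png

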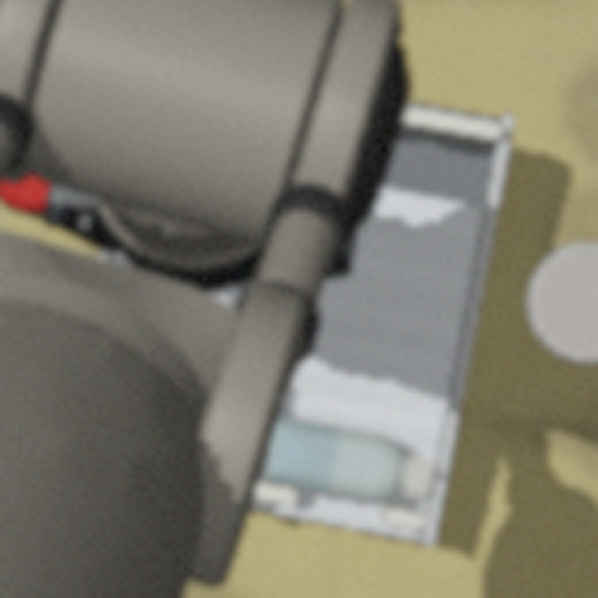

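```bash
python3 -m inch '[[[0.004,-0.0007,0,0],[0.004,-0.0007,0,0],[0.004,-0.0007,0,0],[0.004,-0.0007,0,0],[0.003,-0.0005,0,0]]]'
python3 -m inch '[[[0.0025,-0.0004,0,0],[0.0025,-0.0004,0,0],[0.0025,-0.0004,0,0],[0.0025,-0.0004,0,0],[0.002,-0.0003,0,0]]]'
python3 - <<'E'
from station import *
from h import *
s=get_state(); st(s,17,[40,42.5,8])
n="scene"
d=snapshot(n); crop(d,260,130,400,250,4.6,f"pics/{n}6.png")
print((proj(d,d2w(p,[[69,78,12],[69,9,12],[59,78,16],[59,9,16]]))-[260,130])*4.6)
E
```

```text
clock: 6.65
tool_pos: [570.0, -85.2, 66.8]
tool_rot: [0.705, -0.704, 0.061, -0.061]
contact_force: [-1.1, 0.7, 0.2]
gripper_width: 0.351
clock: 7.15
tool_pos: [581.6, -87.2, 68.6]
tool_rot: [0.705, -0.704, 0.061, -0.061]
contact_force: [-0.6, 0.6, 0.6]
gripper_width: 0.349
clk 7.15 TCP [581.6 -87.2  68.6] tip deck [[40.2 42.7  8.1]] yaw err 0.001 F [-0.58  0.64  0.59] w 0.349
 shift [-0.0001  0.0001 -0.0002]
[[321.70058042 156.60371999]
 [404.51477855 233.43230425]
 [306.91968571 161.68118506]
 [389.74221138 239.13759392]]
```

View pics/scene6.png

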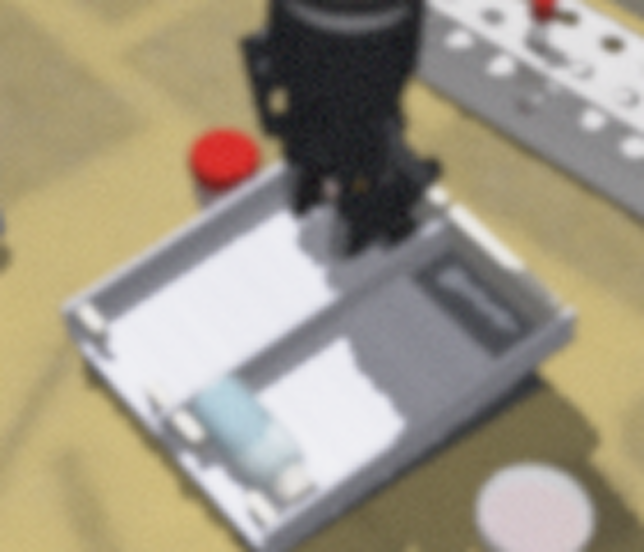

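```bash
python3 -m inch '[[[-0.002,0.0002,0,0],[-0.003,0.0004,0,0],[-0.005,0,0,0],[-0.01,0,0,0],[-0.02,0,0,0]]]'
python3 - <<'E'
from station import *
from h import *
s=get_state(); st(s,17)
n="scene"
d=snapshot(n); crop(d,290,130,370,200,7,f"pics/{n}7.png")
print((proj(d,d2w(p,[[69,78,12],[69,9,12],[59,78,16],[59,9,16]]))-[290,130])*7)
E
```

```text
clock: 7.7
tool_pos: [541.7, -80.4, 68.0]
tool_rot: [-0.704, 0.705, -0.06, 0.061]
contact_force: [0.2, -0.7, 0.8]
gripper_width: 0.352
clk 7.70 TCP [541.7 -80.4  68. ] tip deck [[ 0.  42.6 13.2]] yaw err 0.001 F [ 0.25 -0.73  0.84] w 0.352
[[279.54436151 238.31000868]
 [405.56596735 355.22307169]
 [257.05169565 246.03658596]
 [383.08597384 363.90503422]]
```

View pics/scene7.png

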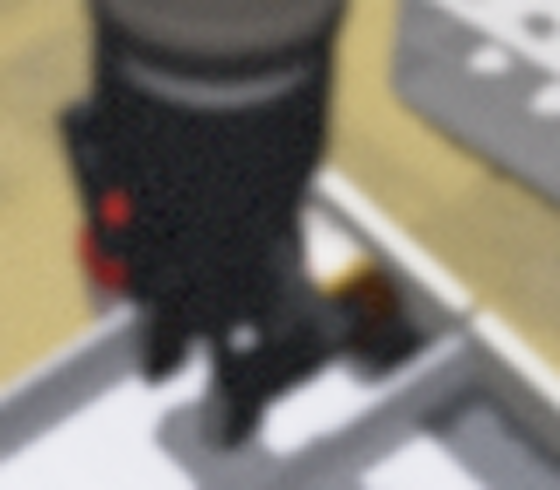

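```bash
python3 -m inch '[[[-0.01,-0.03,0,0],[-0.01,-0.03,0,0],[-0.02,-0.02,-0.02,0],[-0.03,0,-0.02,0],[-0.03,0.02,-0.02,0]]]' 0.004
python3 -m inch '[[[0,0,-0.02,0],[0,0,0,0]]]'
python3 - <<'E'
from station import *
from h import *
s=get_state(); st(s,17,[-110,-41.5,35])
n="top"
d=snapshot(n); crop(d,280,130,410,260,4.6,f"pics/{n}8.png")
n="scene"
d=snapshot(n); crop(d,260,130,400,250,4.6,f"pics/{n}8.png")
E
```

```text
clock: 8.25
tool_pos: [433.6, -123.3, 130.3]
tool_rot: [-0.704, 0.705, -0.058, 0.063]
contact_force: [0.6, -0.5, -0.6]
gripper_width: 0.045
clock: 8.45
tool_pos: [428.5, -143.3, 128.0]
tool_rot: [-0.704, 0.705, -0.062, 0.062]
contact_force: [0.3, -0.7, 0.6]
gripper_width: 0.048
clk 8.45 TCP [ 428.5 -143.3  128. ] tip deck [[-91.3 -39.   86.6]] yaw err -0.001 F [ 0.31 -0.74  0.58] w 0.048
 shift [-0.0113  0.0537 -0.0025]
```

View pics/top8.png

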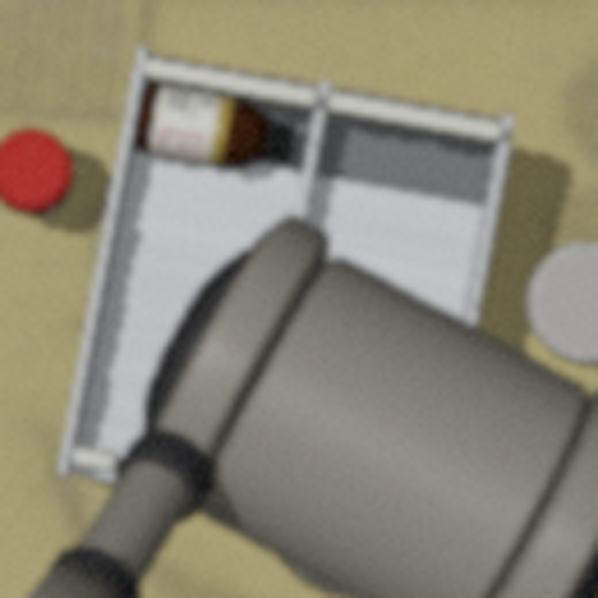

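View pics/scene8.png

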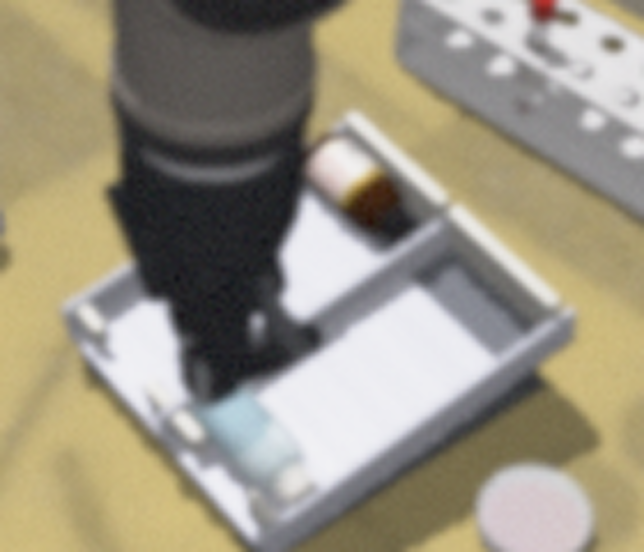

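```bash
python3 -m inch '[[[-0.0113,0.01,-0.0025,0],[0,0.02,0,0],[0,0.0237,0,0],[0,0,0,0],[0,0,0,0]]]'
python3 - <<'E'
from station import *
from h import *
s=get_state(); st(s,17,[-108,-41.5,7])
E
```

```text
clock: 9.05
tool_pos: [418.6, -142.0, 74.5]
tool_rot: [0.705, -0.704, 0.06, -0.06]
contact_force: [0.0, 0.3, 0.5]
gripper_width: 0.053
clk 9.05 TCP [ 418.6 -142.    74.5] tip deck [[-108.7  -39.4   35. ]] yaw err 0.002 F [0.   0.34 0.47] w 0.053
 shift [ 0.0045  0.0276 -0.0021]
```

```bash
python3 -m inch '[[[0.0045,0,-0.002,0],[0,0.01,0,0],[0,0.01,0,0],[0,0.0075,0,0],[0,0,0,0]]]'
python3 - <<'E'
from station import *
from h import *
s=get_state(); st(s,17,[-70,-41.5,7])
n="scene"
d=snapshot(n); crop(d,260,130,400,250,4.6,f"pics/{n}9.png")
E
```

```text
clock: 9.55
tool_pos: [421.4, -144.9, 45.6]
tool_rot: [0.705, -0.704, 0.062, -0.06]
contact_force: [-1.2, 0.2, -0.6]
gripper_width: 0.049
clk 9.55 TCP [ 421.4 -144.9   45.6] tip deck [[-109.5  -41.7    5.9]] yaw err 0.001 F [-1.15  0.19 -0.62] w 0.049
 shift [ 0.0389 -0.0067  0.0002]
```

View pics/scene9.png

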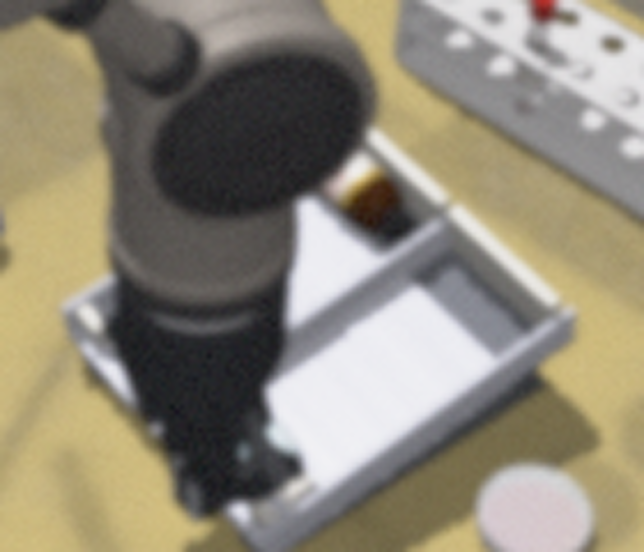

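```bash
python3 -m inch '[[[0.004,-0.001,0,0],[0.004,-0.0008,0,0],[0.004,-0.0008,0,0],[0.004,-0.0007,0,0],[0.004,-0.0007,0,0]]]'
python3 -m inch '[[[0.004,-0.0006,0,0],[0.004,-0.0006,0,0],[0.004,-0.0006,0,0],[0.004,-0.0006,0,0],[0.004,-0.0006,0,0]]]'
python3 - <<'E'
from station import *
from h import *
s=get_state(); st(s,17,[40,-41.5,8])
n="scene"
d=snapshot(n); crop(d,260,130,400,250,4.6,f"pics/{n}10.png")
x=w2d(p,np.array(s["tool_pos"]))[0][0]+27+2
print((proj(d,d2w(p,[[x,-5,16],[x,-80,16]]))-[260,130])*4.6)
E
```

```text
clock: 10.1
tool_pos: [442.4, -148.8, 51.0]
tool_rot: [-0.704, 0.705, -0.061, 0.061]
contact_force: [-0.6, 0.3, 0.3]
gripper_width: 0.047
clock: 10.6
tool_pos: [462.0, -152.2, 53.8]
tool_rot: [0.705, -0.704, 0.061, -0.061]
contact_force: [-0.8, 1.2, -0.4]
gripper_width: 0.047
clk 10.60 TCP [ 462.  -152.2   53.8] tip deck [[-67.4 -41.9   8.3]] yaw err 0.001 F [-0.77  1.16 -0.44] w 0.047
 shift [ 0.1064 -0.0147  0.0003]
[[263.46556835 356.80011741]
 [358.4489179  454.76770207]]
```

View pics/scene10.png

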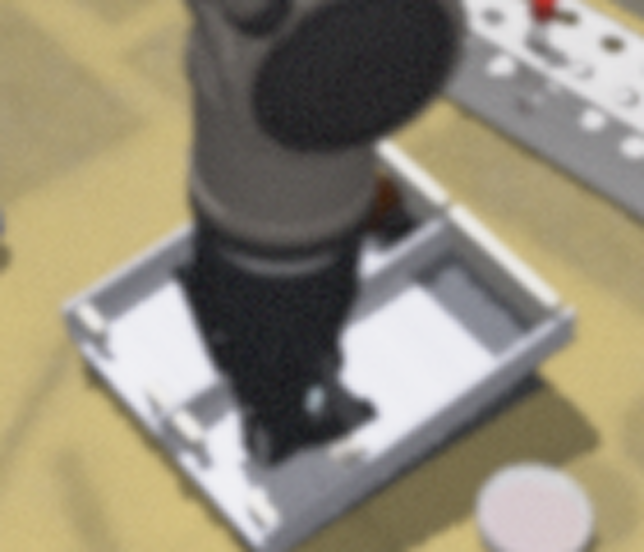

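```bash
python3 -m inch '[[[0.003,-0.0004,0,0],[0.003,-0.0004,0,0],[0.003,-0.0004,0,0],[0.003,-0.0004,0,0],[0.003,-0.0004,0,0]]]' 0.03
python3 -m inch '[[[0.004,-0.0005,0,0],[0.004,-0.0005,0,0],[0.004,-0.0005,0,0],[0.004,-0.0005,0,0],[0.004,-0.0005,0,0]]]'
python3 -m inch '[[[0.004,-0.0005,0,0],[0.004,-0.0005,0,0],[0.004,-0.0005,0,0],[0.004,-0.0005,0,0],[0.004,-0.0005,0,0]]]'
python3 -m inch '[[[0.004,-0.0005,0,0],[0.004,-0.0005,0,0],[0.004,-0.0005,0,0],[0.004,-0.0005,0,0],[0.004,-0.0005,0,0]]]'
python3 - <<'E'
from station import *
from h import *
s=get_state(); st(s,17,[40,-41.5,8])
n="scene"
d=snapshot(n); crop(d,260,130,400,250,4.6,f"pics/{n}11.png")
x=w2d(p,np.array(s["tool_pos"]))[0][0]+27+2
print((proj(d,d2w(p,[[x,-5,16],[x,-80,16]]))-[260,130])*4.6)
E
```

```text
clock: 11.15
tool_pos: [476.6, -154.7, 55.8]
tool_rot: [0.705, -0.704, 0.061, -0.061]
contact_force: [0.1, 0.1, 0.4]
gripper_width: 0.355
clock: 11.65
tool_pos: [496.5, -158.2, 58.3]
tool_rot: [0.705, -0.704, 0.061, -0.061]
contact_force: [-0.5, -0.4, 0.5]
gripper_width: 0.351
clock: 12.15
tool_pos: [516.2, -161.6, 60.8]
tool_rot: [0.705, -0.704, 0.061, -0.061]
contact_force: [0.2, 0.1, 0.2]
gripper_width: 0.349
clock: 12.65
tool_pos: [535.9, -165.0, 63.3]
tool_rot: [0.705, -0.704, 0.061, -0.061]
contact_force: [-0.8, -0.2, 0.1]
gripper_width: 0.351
clk 12.65 TCP [ 535.9 -165.    63.3] tip deck [[  8.1 -41.8   7.3]] yaw err 0.001 F [-0.75 -0.22  0.09] w 0.351
 shift [ 0.0315 -0.0051  0.0003]
[[378.35621455 275.83147097]
 [475.55994271 368.60106567]]
```

View pics/scene11.png

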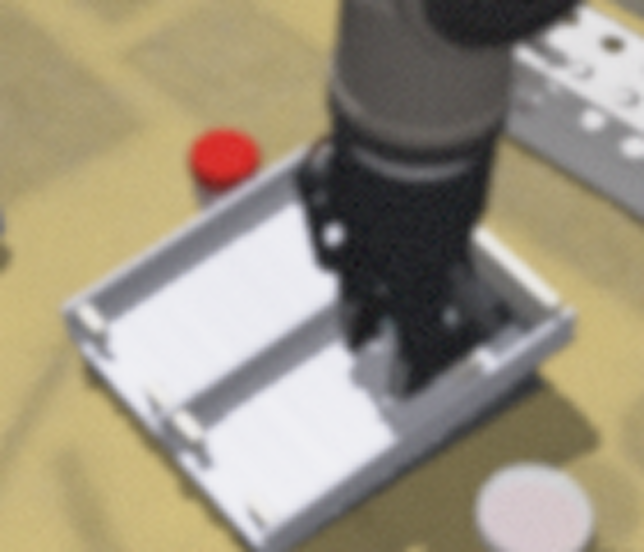

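```bash
python3 -m inch '[[[0.004,-0.0007,0,0],[0.004,-0.0007,0,0],[0.004,-0.0007,0,0],[0.004,-0.0007,0,0],[0.003,-0.0005,0,0]]]'
python3 -m inch '[[[0.0025,-0.0004,0,0],[0.0025,-0.0004,0,0],[0.0025,-0.0004,0,0],[0.0025,-0.0004,0,0],[0.0025,-0.0003,0,0]]]'
python3 -m inch '[[[0,0,0,0],[-0.002,0.0002,0,0],[-0.003,0.0004,0,0],[-0.008,0,0,0],[-0.012,0,0,0]]]'
python3 - <<'E'
from station import *
from h import *
s=get_state(); st(s,17,[40,-41.5,8])
n="scene"
d=snapshot(n); crop(d,260,130,400,250,4.6,f"pics/{n}12.png")
E
```

```text
clock: 13.2
tool_pos: [554.7, -168.3, 66.7]
tool_rot: [-0.704, 0.705, -0.061, 0.061]
contact_force: [0.2, 0.5, -0.9]
gripper_width: 0.352
clock: 13.7
tool_pos: [566.8, -170.4, 68.5]
tool_rot: [0.705, -0.704, 0.061, -0.061]
contact_force: [0.2, -0.1, -0.4]
gripper_width: 0.351
clock: 14.2
tool_pos: [541.4, -166.0, 67.8]
tool_rot: [0.705, -0.704, 0.061, -0.061]
contact_force: [-0.3, -0.0, 0.2]
gripper_width: 0.351
clk 14.20 TCP [ 541.4 -166.    67.8] tip deck [[ 14.3 -41.8  10.9]] yaw err 0.002 F [-0.3  -0.02  0.17] w 0.351
 shift [ 0.0259 -0.0007  0.0003]
```

View pics/scene12.png

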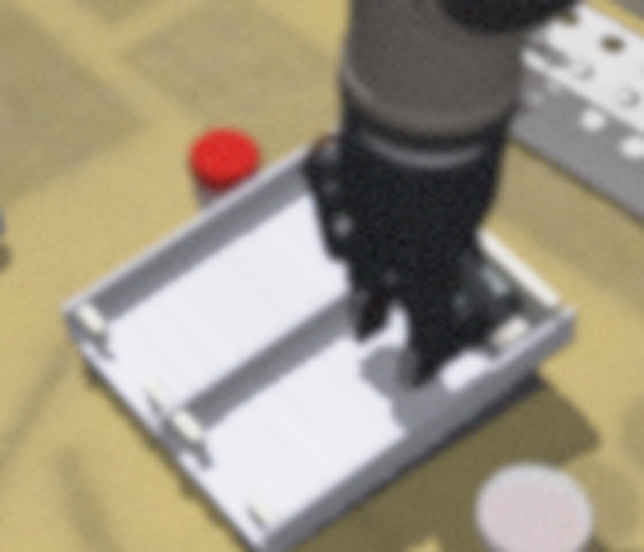

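Seated by the look of it (cap at crop (512,335), up against the end stop). I back off, lift and check.

```bash
python3 -m inch '[[[-0.02,-0.005,0,0],[-0.01,-0.03,0,0],[-0.01,-0.04,0,0],[-0.03,-0.03,0,0],[-0.04,-0.02,0,0]]]'
python3 -m inch '[[[-0.04,0,0.02,0],[-0.04,0,0.02,0],[0,0,0.04,0],[0,0,0.04,0],[0,0,0.04,0]]]'
python3 -m inch '[[[0,0,0.04,0],[0,0,0.04,0],[0,0,0,0],[0,0,0,0],[0,0,0,0]]]'
python3 - <<'E'
from station import *
from h import *
s=get_state(); st(s,17)
for n,c in (("top",(280,130,410,260)),("scene",(260,130,400,250))):
    d=snapshot(n); crop(d,*c,4.6,f"pics/{n}13.png"); cv2.imwrite(f"pics/{n}13f.png",d["image"])
    for y0,y1 in((78.5,6),(-5,-80)):
        print(n,((proj(d,d2w(p,[[69,y0,12],[69,y1,12]]))-c[:2])*4.6).round())
E
```

```text
clock: 14.75
tool_pos: [433.9, -147.7, 195.0]
tool_rot: [-0.704, 0.705, -0.059, 0.062]
contact_force: [-0.1, -0.2, 0.6]
gripper_width: 0.348
clock: 15.25
tool_pos: [381.7, 25.2, 193.4]
tool_rot: [-0.704, 0.704, -0.061, 0.062]
contact_force: [0.5, -0.4, -0.5]
gripper_width: 0.351
clock: 15.75
tool_pos: [395.4, 102.1, 192.8]
tool_rot: [-0.704, 0.705, -0.061, 0.061]
contact_force: [0.1, -1.2, 0.3]
gripper_width: 0.349
clk 15.75 TCP [395.4 102.1 192.8] tip deck [[-156.5  197.1  161.2]] yaw err 0.001 F [ 0.12 -1.2   0.31] w 0.349
top [[145. 117.]
 [300. 144.]]
top [[324. 148.]
 [485. 177.]]
scene [[321. 156.]
 [408. 237.]]
scene [[422. 250.]
 [520. 340.]]
```

View pics/top13.png

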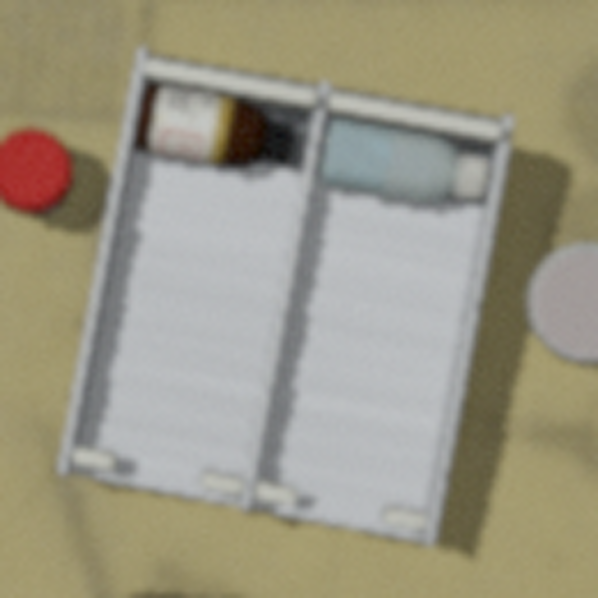

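View pics/scene13.png

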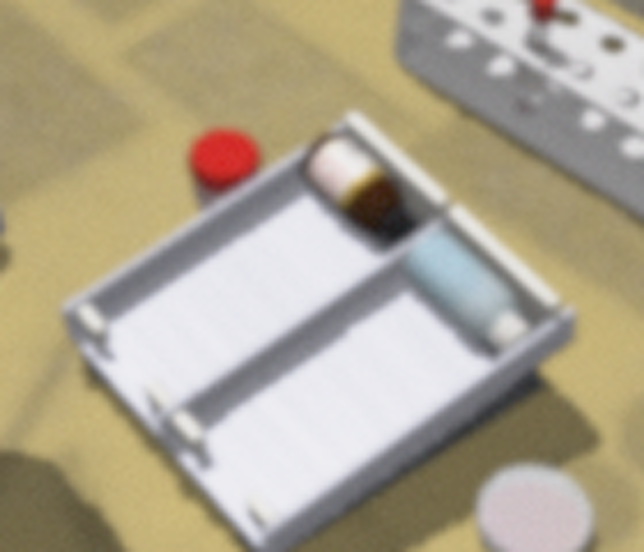

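View pics/top13f.png

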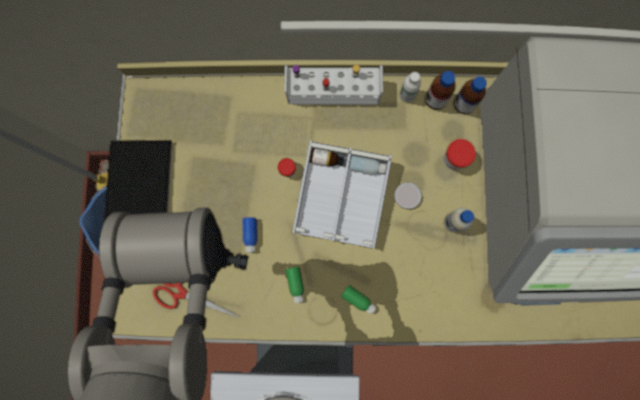

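Both bottles lie square in their seats on the predicted lines: brown from crop (147,118) to (298,145), vial from (325,150) to (487,177). The bystanders sit at the same pixels as at the start, and the arm is clear.

Run:
```python
from station import *
print(job_done())
```

```text
the job is handed in; nothing more can be done
None
```

Both bottles are in their seats and the job is handed in; it reports no verdict. I pushed each one up its lane with the fingertips through the gap between the foot stops. The fingers were nearly closed to get through the gap. Past the stops I spread them to 30 mm to keep the bottle square. Then I backed the arm off, clear of everything.

- **Bottle positions:** the last top and scene pictures show both bottles lying square across the recesses. They match the projected seat lines (deck x = 69 mm, z = 12 mm) to within about 1 pixel, roughly 2 mm.
- **Bystanders:** the four bystanders stand at the same pixels as before.
- **Forces and time:** wrist force readings stayed within about 2 N in every reading I took, and the last clock reading before I handed in was about 16 s of the 51 s allowed.

No check failed or disagreed. I did not measure bottle height or finger contact force directly. The heights rest on the bottles' match to the seat lines and on their staying put after release.

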